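# Pop the battery hatch of the yellow laser level

## Robot

A 7-joint arm with a two-finger parallel gripper is mounted at the origin on the work surface. World frame = base frame: x ahead of the robot, y to its left, z up, the work surface at z = 0. Lengths are in m, angles in rad, forces in N, time in s.
With the tool pointing down it reaches from about 0.4 to 0.875 m from the base axis. Payload 19.3 kg.
Tool frame: the origin (TCP) lies midway between the tips of the shut fingers; the grasp point (between the pads) lies 19 mm behind it; z points along the fingers, y is the line along which they close (so a half turn about z gives the same grasp; the last joint's range is limited). The gripper opens to 85 mm and grips with 20 to 120 N. Pads are 22 mm wide; open, the fingers measure 114 mm over their backs; the gripper's body (76 mm by 85 mm) begins 54 mm behind the grasp point. The pads swing forward as they close: fully open they stand 13 mm farther back than shut.
Start: joints at [1.101, 0.521, -0.036, 1.599, 0.021, 1.021, -0.113], TCP at [0.243, -0.576, 0.195] pointing down, gripper open.
Joint ranges: [-2.91, 2.91], [-0.3, 2.13], [-1.5, 1.42], [0.17, 2.43], [-1.26, 4.41], [0.16, 1.93], [-2.52, 2.52]. Speed limits (rad/s): [1.89, 1.89, 2.39, 2.39, 3.01, 3.01, 3.01].

## Interface

Orientations are given as [roll, pitch, yaw] about the fixed x, y, z axes, in that order (R = Rz(yaw) Ry(pitch) Rx(roll)).
In Python, from workcell import bot gives the robot as it stands.
- The arm moves only by the tool move_arm, never from a script. Its argument "moves" is a list that holds one entry, the list of rows, each a list of 7 numbers: the opening, from 0 (shut) to 1 (fully open), then the shift along the tool's x, y, z in units of 1000 mm (1.0 is 1000 mm), then the turn, a rotation vector about the tool's x, y, z in units of 2 pi rad (1.0 is 2 pi rad). A call has 1 to 5 rows; each row is the pose to reach, as a shift and turn from the pose commanded when the call began, along the tool's axes at that moment, turning the shorter way round; what a row does not reach only later rows make up. A row lasts 1/10 s, in which the tool goes at most 50 mm and 8.59 degrees, less where a joint would pass 70% of its speed; a pose out of reach is approached as far as the arm can. A call with a number of a shift or a turn outside -1 to 1 is refused whole. A call with a gripper value outside its range is refused whole. The fingers move at their own pace and stop on an object; "force" is the grip in N (left out, the last holds). Time passes only in rows, so rows that repeat a pose let the fingers close. It gives the time, the measured TCP pose, the force, the opening and the grip force at its end, in the units of the state.
- bot.observe(): the state, without advancing time (a new reading comes with each control period).
- bot.grab_frame(name): name is "side" or "top"; returns the picture (480x640x3 uint8, red, green, blue); there is no depth.
- bot.camera_params(name): a dict with "vertical_fov" (degrees; the focal length in pixels is half the picture's height over the tangent of half this angle, whatever the lens; pixels are square), "cx", "cy" (the principal point, pixels), "R" (3x3) and "t" (3): a world point X has camera coordinates R X + t. Camera axes: x right, y down, z forward; pixel columns grow to the right and rows downward; lengths in m; the calibration is good to about 2 mm. A picture is of the moment at which its call begins. camera_params takes no time and is no camera call.
- bot.job_done(): hands the job in; it is judged then, once.
The state is a dict: "clock": time; "qpos": joint angles; "qd": joint speeds; "joint_efforts": joint torques, N m; "position": TCP position; "tool_rot": TCP orientation; "force": force on the tool from outside, world axes, zero at the start; "moment": the same for the moment, N m; "grip_width": finger opening in m; "finger_force": force on a finger pad.
Only numpy, scipy, OpenCV 4.12 (cv2) and the standard library are available. Lean on these libraries where they do the work, as an engineer would, in place of code of your own. Each camera call takes 0.05 s, during which the arm holds its last target. There are 200 camera calls.

## Task

Open the battery hatch of the yellow laser level on the bench: with closed fingertips press its orange pad gently down, just once, until it bottoms and the push-push latch lets go, then draw the fingers back so that the hatch springs up by itself. Keep clear of it for about two seconds to make sure that it stays open, and do not press it shut again. Do not grip, lift or shove the laser, and leave the grey laser and everything else on the bench alone.

Things in the scene. Friction and masses are not known exactly. Their poses are not given: they have to be found in the camera images.
- yellow_laser: the line laser to open: a loose yellow case with black rubber corners, 130 (x) x 64 (y) x 56 mm high, 0.5 to 0.8 kg, standing upright on the bench; origin: centre of its underside; its z is up, and the -x end of its case is the end where the hatch's orange pad lies. The case is one of two of the same shape
- yellow_pad (a point): centre of the orange round pad (20 mm across, flush) on the yellow laser's black hatch, 66 mm above the bench when shut. The hatch is a lid 64 mm long (case x) x 50 mm wide x 12 mm thick, its top 10 mm proud of the case's flat top (56 mm); the pad is on its middle line, 52 mm from the hinge towards case -x, 14 mm from the free edge, and moves with the hatch
- yellow_hatch (a joint): angle of the yellow hatch, rad: 0 latched shut, negative pressed in, about 0.95 fully open; hinge along case y, the pad's end rises. Its push-push latch lets go with the pad pressed 3.1 mm down (-0.06) against about 3 N; a springy stop ends the travel at 4.4 mm (-0.085). It then follows the rising finger and opens in 1 s. A shallower press leaves it shut; a second full press latches it again
- grey_laser: a second laser of the same shape and size, with the same hatch and orange pad, but a grey case; origin: centre of its underside, axes as for the yellow one. To be left alone
- grey_hatch (a joint): angle of the grey laser's hatch in rad, 0 shut; it must stay shut
- pencil: flat red carpenter's pencil, about 172 x 14 x 8 mm with its tip, lying along its x between the lasers; origin: underside of its middle. A bystander
- tape_measure: black and green tape measure, 86 x 72 x 47 mm, lying flat; origin: centre of its underside. A bystander
- offcut: dark wood offcut, 170 x 70 x 19 mm; origin: centre of its underside. A bystander
- screwdriver: screwdriver lying along its x, about 200 mm long and 27 mm thick; origin: underside, half-way along. A bystander
- glue: yellow glue bottle with an orange cap, 56 mm across, 150 mm tall; origin: centre of its underside. A bystander
- bit_case: lime green drill bit case, 75 x 130 x 30 mm, bits on top; origin: centre of its underside. A bystander
Things that resemble listed ones, but are neither listed nor needed, are in the scene too. What is shaped like the yellow_laser but blue or purple is not meant.

How it is judged:
By the outcome, as a careful person would: the job done as asked, in the order asked, and still so for the second after the job is handed in, with the robot touching nothing.
It also fails if it takes over 32 s, if anything falls off the work surface, if the arm or the gripper's body presses on something with over 40 N, if the wrist force passes 120 N, or if a joint passes its speed limit or range.

## Working session

There is one attempt and no reset: what is moved stays moved. The work goes in short steps, Python scripts to look and compute and a tool call to move; the robot and the scene stay as the last step left them, time stands still between calls to the robot, and variables do not carry over. Pictures are saved under pics/ and viewed, at most 10 in all, crops included, and the job is handed in when it is done.

Besides the shell and the picture viewer there is one more tool, called after ">>>" in YAML: its name, and indented under it one key for each argument. move_arm: Moves the arm, as the interface text tells. Shifts and turns lie within -1 to 1; 1 stands for 1000 mm of shift or 2 pi rad of turn. Its arguments: {"type":"object","properties":{"moves":{"type":"array"},"force":{"type":"number"}},"required":["moves"]}

```bash
mkdir -p pics
python3 - <<'E'
from workcell import bot
import cv2
for n in ("top","side"):
    im=bot.grab_frame(n); cv2.imwrite(f"pics/{n}0.png",im[:,:,::-1])
    p=bot.camera_params(n); print(n,p)
s=bot.observe(); print(s["clock"],s["position"],s["tool_rot"],s["force"],s["grip_width"])
E
```

```text
top {'vertical_fov': 43.846524733767936, 'cx': 323.7999016040073, 'cy': 236.634803479231, 'R': array([[ 0.0141218 , -0.99988688,  0.00517681],
       [-0.97826862, -0.01488719, -0.20680637],
       [ 0.20686004, -0.00214384, -0.9783682 ]]), 't': array([-0.07773114,  0.55316677,  1.47941676])}
side {'vertical_fov': 43.012939622111574, 'cx': 323.63838202670826, 'cy': 242.27874785084958, 'R': array([[-0.87355856, -0.48655476, -0.01264545],
       [-0.28758762,  0.5369458 , -0.79308421],
       [ 0.39266882, -0.68916883, -0.60898072]]), 't': array([0.44579294, 0.24259103, 1.56909101])}
0.1 [ 0.24308263 -0.57542617  0.19420322] [-3.14058463e+00  8.66751652e-05  3.99741886e-01] [0.05809073 0.0197181  0.82246144] 0.08577015952756546
```

View pics/top0.png

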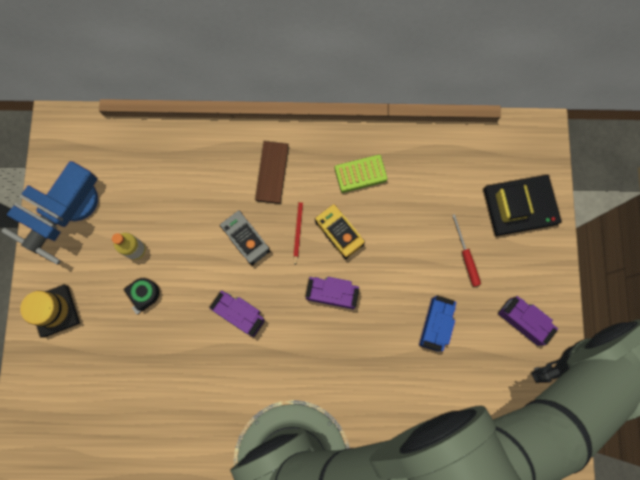

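View pics/side0.png

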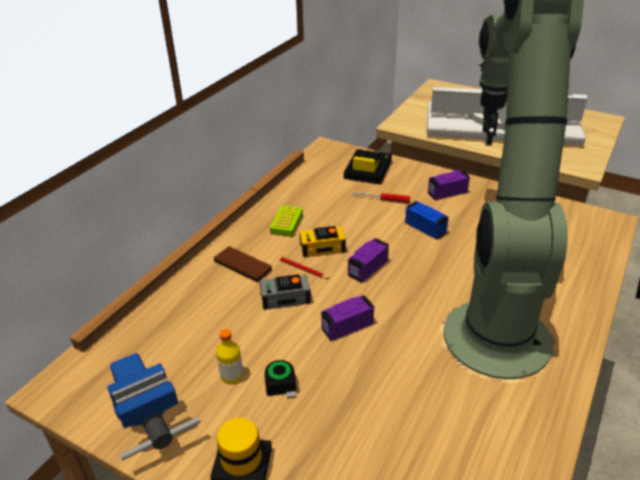

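The top view shows the yellow laser at about (340,231), with its orange pad near (347,238). The grey one is at (245,238). In the side view the yellow laser is near (322,240) with its pad near (326,232). Next I'll segment the pad and triangulate it.

```bash
cat > h.py <<'E'
import numpy as np, cv2
from workcell import bot
def cam(n):
    p=bot.camera_params(n); return p, 240/np.tan(np.radians(p["vertical_fov"])/2)
def ray(n,u,v):
    p,f=cam(n); R=np.array(p["R"]); return -R.T@p["t"], R.T@np.array([(u-p["cx"])/f,(v-p["cy"])/f,1])
def plane(n,u,v,z):
    c,d=ray(n,u,v); return c+d*(z-c[2])/d[2]
def tri(a,b):
    (c1,d1),(c2,d2)=ray("top",*a),ray("side",*b)
    s=np.linalg.lstsq(np.c_[d1,-d2],c2-c1,rcond=None)[0]
    p,q=c1+s[0]*d1,c2+s[1]*d2; return (p+q)/2,np.linalg.norm(p-q)
def blobs(im,box,lo,hi,amin=8):
    x0,y0,x1,y1=box; m=cv2.inRange(cv2.cvtColor(im[y0:y1,x0:x1],cv2.COLOR_RGB2HSV),lo,hi)
    n,_,st,ce=cv2.connectedComponentsWithStats(m)
    return [(st[i,4],ce[i]+[x0,y0]) for i in range(1,n) if st[i,4]>=amin], m
E
python3 - <<'E'
from h import *
L={}
for n,box in (("top",(305,195,375,265)),("side",(290,215,355,265))):
    im=cv2.imread(f"pics/{n}0.png")[:,:,::-1].copy()
    o,_=blobs(im,box,(4,170,150),(14,255,255)); L[n]=o
    print(n,o,[plane(n,*c,.066).round(4) for a,c in o])
    y,m=blobs(im,box,(18,170,120),(32,255,255),20); print("yellow",y)
    if n=="top":
        pts=cv2.findNonZero(m); r=cv2.minAreaRect(pts.astype(np.float32)); b=cv2.boxPoints(r)+[box[0],box[1]]
        print([plane(n,*c,.056).round(4) for c in b], [plane(n,*c,.056).round(4) for a,c in y])
    x0,y0,x1,y1=box
    cv2.imwrite(f"pics/{n}1.png",cv2.resize(im[y0:y1,x0:x1,::-1],None,fx=8,fy=8,interpolation=cv2.INTER_NEAREST))
a=max(L["top"],key=lambda t:t[0])[1];b=max(L["side"],key=lambda t:t[0])[1]
print(tri(a,b))
E
python3 -c "
import cv2,numpy as np
a=cv2.imread('pics/top1.png');b=cv2.imread('pics/side1.png')
a=cv2.resize(a,(400,400));b=cv2.resize(b,(400,308));b=cv2.copyMakeBorder(b,0,92,0,0,0)
cv2.imwrite('pics/crop1.png',np.hstack([a,b]))"
```

```text
top [(np.int32(34), array([346.91176471, 237.20588235]))] [array([ 0.552 , -0.1289,  0.066 ])]
yellow []
[array([ 0.518, -0.14 ,  0.056]), array([ 0.518, -0.14 ,  0.056]), array([ 0.518, -0.14 ,  0.056]), array([ 0.518, -0.14 ,  0.056])] []
side [(np.int32(26), array([331.88461538, 229.96153846])), (np.int32(22), array([295.04545455, 262.        ]))] [array([ 0.5521, -0.1277,  0.066 ]), array([0.571 , 0.0549, 0.066 ])]
yellow [(np.int32(27), array([291.18518519, 218.11111111])), (np.int32(398), array([319.85427136, 236.18592965]))]
(array([ 0.55240623, -0.12883226,  0.06507116]), np.float64(0.0005093244861898024))
```

View pics/crop1.png

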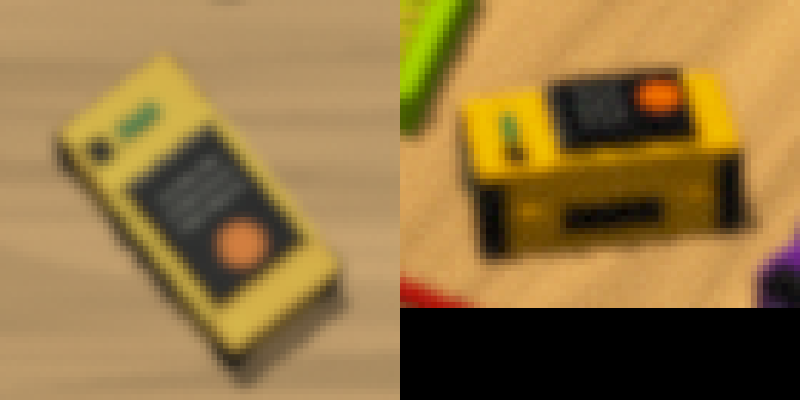

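The pad is at (0.552, -0.1285). The two views agree within 0.5 mm and give a height of 65 mm against the expected 66. In the crop the pad sits at the hatch's lower-right end, and case +x points at about 0.695 rad yaw. I'll move above it with the fingers shut.

>>> move_arm:
  moves:
    - [[0, 0.4585, -0.2915, 0, 0, 0, -0.047], [0, 0.4585, -0.2915, 0, 0, 0, -0.047], [0, 0.4585, -0.2915, 0, 0, 0, -0.047], [0, 0.4585, -0.2915, 0, 0, 0, -0.047], [0, 0.4585, -0.2915, 0, 0, 0, -0.047]]
  force: 20

```text
clock: 0.6
position: [0.386, -0.3683, 0.1946]
tool_rot: [-3.141, 0.0, 0.695]
force: [1.4, -0.9, -0.0]
grip_width: 0.0124
finger_force: 0.0
```

```bash
cat >> h.py <<'E'
def togo(P,yaw):
    from scipy.spatial.transform import Rotation as Q
    s=bot.observe(); R=Q.from_euler("xyz",s["tool_rot"]); T=Q.from_euler("xyz",[np.pi,0,yaw])
    print(s["clock"],"pos",np.round(s["position"],4),"rot",np.round(s["tool_rot"],3),"F",np.round(s["force"],2),"w",round(s["grip_width"],4))
    print("shift",R.inv().apply(np.array(P)-s["position"]).round(4),"turn",((R.inv()*T).as_rotvec()/2/np.pi).round(4))
E
python3 -c "
from h import *
togo([.552,-.1285,.194],.695)"
```

```text
0.6 pos [ 0.386  -0.3683  0.1946] rot [-3.141  0.     0.695] F [ 1.39 -0.92 -0.04] w 0.0124
shift [ 0.281  -0.0779  0.0006] turn [-0.  0. -0.]
```

>>> move_arm:
  moves:
    - [[0, 0.281, -0.078, 0, 0, 0, 0], [0, 0.281, -0.078, 0, 0, 0, 0], [0, 0.281, -0.078, 0, 0, 0, 0], [0, 0.281, -0.078, 0, 0, 0, 0], [0, 0.281, -0.078, 0, 0, 0, 0]]

```text
clock: 1.1
position: [0.5283, -0.1626, 0.1946]
tool_rot: [-3.141, 0.0, 0.695]
force: [0.1, 0.5, 0.5]
grip_width: -0.0004
finger_force: 0.0
```

```bash
python3 -c "
from h import *
togo([.552,-.1285,.1],.695)"
```

```text
1.1 pos [ 0.5283 -0.1626  0.1946] rot [-3.141  0.     0.695] F [0.08 0.53 0.52] w -0.0004
shift [ 0.0401 -0.011   0.0946] turn [-0.  0. -0.]
```

>>> move_arm:
  moves:
    - [[0, 0.04, -0.011, 0, 0, 0, 0], [0, 0.04, -0.011, 0.04, 0, 0, 0], [0, 0.04, -0.011, 0.08, 0, 0, 0], [0, 0.04, -0.011, 0.08, 0, 0, 0], [0, 0.04, -0.011, 0.08, 0, 0, 0]]

```text
clock: 1.6
position: [0.5511, -0.1304, 0.1152]
tool_rot: [-3.141, 0.001, 0.695]
force: [0.2, 0.0, 1.2]
grip_width: 0.0001
finger_force: 0.0
```

Run:
```python
from h import *
A=[]
for n,c in (("top",(345,235)),("side",(328,225))):
    im=bot.grab_frame(n); x,y=c; A.append(cv2.resize(im[y-35:y+35,x-35:x+35,::-1],(400,400),interpolation=cv2.INTER_CUBIC))
cv2.imwrite("pics/near.png",np.hstack(A))
togo([.552,-.1285,.07],.695)
```

```text
1.7 pos [ 0.5522 -0.1308  0.1166] rot [ 3.14e+00 -1.00e-03  6.95e-01] F [-0.09 -0.29 -0.37] w 0.0002
shift [ 0.0012 -0.002   0.0466] turn [ 0.0003 -0.0002 -0.0001]
```

View pics/near.png

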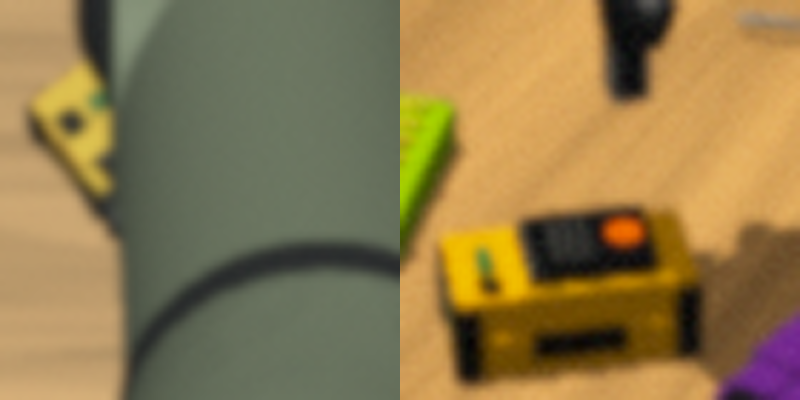

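In the side view the fingertip bottom is at about (333,207) and the pad at (332,230). I'll compare that with where the TCP should project.

Run:
```python
from h import *
p,f=cam("side"); R=np.array(p["R"])
for X in ([.5522,-.1308,.1166],[.552,-.1285,.066]):
    c=R@X+p["t"]; print(f*c[0]/c[2]+p["cx"],f*c[1]/c[2]+p["cy"])
print(plane("side",333,207,.1166))
im=bot.grab_frame("side"); x0,y0=300,170
hsv=cv2.cvtColor(im,cv2.COLOR_RGB2HSV)[200:225,325:342]
print(hsv[:,:,2]); togo([.552,-.1285,.07],.695)
```

```text
332.27000966846805 215.64875683633528
332.0317138548498 229.82689491865574
[ 0.57195076 -0.1718454   0.1166    ]
[[224 221 208 164 104  61  34  20  13  22  61 120 174 194 198 200 204]
 [224 221 209 160 106  62  34  20  16  22  56 121 172 195 202 204 204]
 [225 221 204 159 101  60  34  19  17  24  63 116 175 197 204 207 206]
 [221 217 202 162 101  60  33  18  16  21  56 121 174 200 207 210 209]
 [221 216 204 163 109  63  37  23  18  19  59 125 178 202 207 208 211]
 [217 220 204 180 127  72  44  28  31  37  74 130 181 206 207 210 209]
 [218 216 213 193 149  97  67  61  68  76 105 147 190 209 209 210 204]
 [216 215 214 203 170 136 120 119 130 140 154 181 201 211 210 208 209]
 [215 215 211 203 191 177 171 170 184 189 197 205 211 212 209 209 211]
 [217 212 207 201 199 193 195 198 205 209 211 211 211 210 212 213 215]
 [210 206 202 197 200 204 206 208 212 214 215 212 208 209 212 215 215]
 [208 203 201 202 204 205 212 209 213 211 214 210 208 211 216 215 216]
 [201 201 204 201 208 210 212 215 215 216 210 208 211 215 214 218 215]
 [199 201 204 209 210 211 213 216 212 212 210 212 216 218 216 21
[... 251 characters left out ...]
08 210 218 219 215 213 212 214 218 212]
 [214 216 217 215 212 210 209 212 211 217 218 213 214 217 217 214 213]
 [215 215 215 214 213 210 212 217 217 215 215 215 217 218 215 211 206]
 [218 218 215 213 209 211 213 216 218 214 215 216 217 214 212 210 206]
 [216 213 211 210 210 213 215 215 216 215 217 216 217 213 207 208 209]
 [215 211 210 212 212 214 215 218 217 217 215 211 209 208 208 208 208]
 [214 210 210 210 212 214 215 215 215 215 213 208 209 209 208 210 213]
 [208 206 207 208 209 209 209 206 209 207 210 208 206 207 207 208 213]]
1.75 pos [ 0.5523 -0.1308  0.1167] rot [ 3.14e+00 -2.00e-03  6.94e-01] F [0.57 0.7  0.56] w -0.0002
shift [ 0.0012 -0.002   0.0467] turn [ 0.0003 -0.0003 -0.0001]
```

Run:
```python
from h import *
A=[]
def proj(n,X):
    p,f=cam(n); c=np.array(p["R"])@X+p["t"]; return f*c[0]/c[2]+p["cx"],f*c[1]/c[2]+p["cy"]
# start: open fingers stand 13 mm back, +-42 mm along tool y
X0=np.array([.2431,-.5754,.1942+.013]); y=np.array([np.sin(.4),-np.cos(.4),0])*.0425
for n,(x,yy) in (("top",(555,365)),("side",(492,130))):
    im=cv2.imread(f"pics/{n}0.png"); s=400/80
    c=cv2.resize(im[yy-40:yy+40,x-40:x+40],(400,400),interpolation=cv2.INTER_CUBIC)
    for X,col in ((X0+y,(0,0,255)),(X0-y,(0,255,0)),(X0,(255,0,255))):
        u,v=proj(n,X); print(n,u,v); cv2.circle(c,(int((u-x+40)*s),int((v-yy+40)*s)),4,col,1)
    A.append(c)
cv2.imwrite("pics/start.png",np.hstack(A))
```

```text
top 566.2647258890808 355.50102871721964
top 532.0999614940124 370.1822330606475
top 549.2274541842363 362.82224611128515
side 483.1056174948576 141.2861990830798
side 485.78105443626 154.24492391725005
side 484.42019183625644 147.65346078176827
```

View pics/start.png

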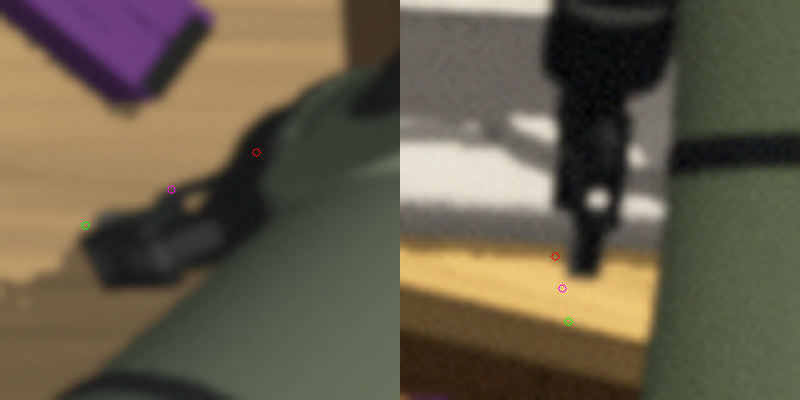

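The fingertip appears about 8 px (~25–30 mm) above where the reported TCP projects. That could mean a TCP bias in height or a sideways one. Before pressing I'll raise the tool and tilt it so both cameras see the tip, then triangulate it.

>>> move_arm:
  moves:
    - [[0, 0, 0, -0.05, 0, 0, 0], [0, 0, 0, -0.1, -0.061, 0.073, 0], [0, 0, 0, -0.1, -0.061, 0.073, 0], [0, 0, 0, -0.1, -0.061, 0.073, 0], [0, 0, 0, -0.1, -0.061, 0.073, 0]]

```text
clock: 2.25
position: [0.5486, -0.1376, 0.2127]
tool_rot: [2.806, -0.353, 0.749]
force: [-0.2, -0.3, -1.8]
grip_width: -0.0
finger_force: 0.0
```

>>> move_arm:
  moves:
    - [[0, 0, 0, 0, -0.02, 0.024, 0], [0, 0, 0, 0, -0.02, 0.024, 0], [0, 0, 0, 0, -0.02, 0.024, 0]]

```text
clock: 2.55
position: [0.5456, -0.1593, 0.2032]
tool_rot: [2.722, -0.366, 0.748]
force: [-0.2, -0.6, -0.9]
grip_width: 0.0001
finger_force: 0.0
```

Run:
```python
from h import *
from scipy.spatial.transform import Rotation as Q
s=bot.observe(); X=np.array(s["position"]); print(X,s["tool_rot"],s["clock"],np.round(s["qpos"],2))
z=Q.from_euler("xyz",s["tool_rot"]).as_matrix()[:,2]
A=[]
for n in ("top","side"):
    im=bot.grab_frame(n); cv2.imwrite(f"pics/{n}t.png",im[:,:,::-1])
    p,f=cam(n); P=[]
    for Y in (X,X-.03*z):
        c=np.array(p["R"])@Y+p["t"]; P.append((f*c[0]/c[2]+p["cx"],f*c[1]/c[2]+p["cy"]))
    x,y=np.round(P[0]).astype(int); print(n,P,x,y)
    c=cv2.resize(im[y-40:y+40,x-40:x+40,::-1],(400,400),interpolation=cv2.INTER_CUBIC)
    for (u,v),col in zip(P,((0,0,255),(0,255,0))): cv2.circle(c,(int((u-x+40)*5),int((v-y+40)*5)),4,col,1)
    A.append(c)
cv2.imwrite("pics/tilt.png",np.hstack(A))
```

```text
[ 0.54556549 -0.15931062  0.20321537] [ 2.72173503 -0.3664546   0.74811093] 2.55 [ 0.83  0.27 -0.74  2.22  0.81  0.23 -1.48]
top [(np.float64(362.44135091472026), np.float64(227.99358638806473)), (np.float64(362.20420176325047), np.float64(232.11758910782754))] 362 228
side [(np.float64(338.8374261406049), np.float64(186.851796119055)), (np.float64(343.26600771013483), np.float64(181.02322986916369))] 339 187
```

View pics/tilt.png

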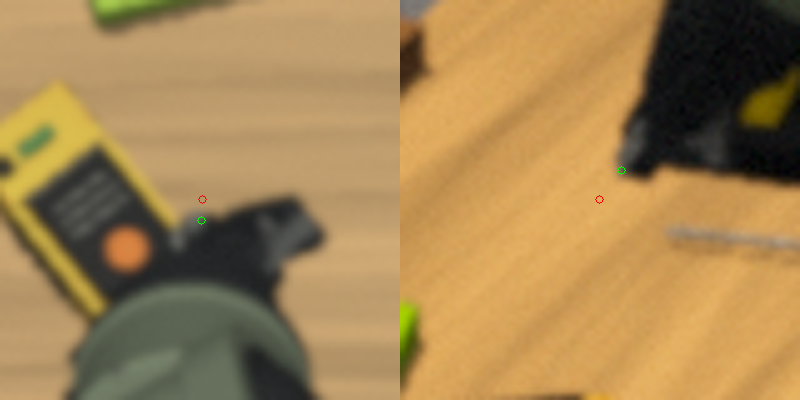

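In the tilted view the tip lies about 30 mm behind the reported TCP along the tool axis, close to the green marker in both views. So sideways alignment is fine and the tips are simply higher than reported. I'll go back to vertical above the pad and descend by force and picture.

```bash
python3 -c "
from h import *
togo([.552,-.1285,.14],.695)"
```

```text
2.65 pos [ 0.5448 -0.1597  0.2024] rot [ 2.723 -0.365  0.747] F [0.46 0.23 0.04] w 0.0001
shift [ 0.0024 -0.044   0.0546] turn [ 0.0643 -0.0589 -0.004 ]
```

>>> move_arm:
  moves:
    - [[0, 0.0024, -0.044, 0.0546, 0.0643, -0.0589, -0.004], [0, 0.0024, -0.044, 0.0546, 0.0643, -0.0589, -0.004], [0, 0.0024, -0.044, 0.0546, 0.0643, -0.0589, -0.004], [0, 0.0024, -0.044, 0.0546, 0.0643, -0.0589, -0.004], [0, 0.0024, -0.044, 0.0546, 0.0643, -0.0589, -0.004]]

```text
clock: 3.15
position: [0.5536, -0.1246, 0.1396]
tool_rot: [-3.13, -0.002, 0.699]
force: [-0.9, 0.2, -0.1]
grip_width: -0.0002
finger_force: 0.0
```

```bash
python3 -c "
from h import *
togo([.552,-.1285,.08],.695)"
```

```text
3.15 pos [ 0.5536 -0.1246  0.1396] rot [-3.13e+00 -2.00e-03  6.99e-01] F [-0.93  0.23 -0.09] w -0.0002
shift [-0.0038  0.0027  0.0596] turn [-0.0019 -0.0003  0.0006]
```

>>> move_arm:
  moves:
    - [[0, -0.0038, 0.0027, 0.03, -0.0019, 0, 0.0006], [0, -0.0038, 0.0027, 0.06, -0.0019, 0, 0.0006], [0, -0.0038, 0.0027, 0.06, -0.0019, 0, 0.0006], [0, -0.0038, 0.0027, 0.06, -0.0019, 0, 0.0006]]

```text
clock: 3.55
position: [0.5509, -0.1303, 0.0803]
tool_rot: [3.134, -0.002, 0.694]
force: [1.1, -0.5, 0.3]
grip_width: -0.0002
finger_force: 0.0
```

Run:
```python
from h import *
togo([.552,-.1285,.066],.695)
im=bot.grab_frame("side"); p,f=cam("side")
x,y=332,220; cv2.imwrite("pics/low.png",cv2.resize(im[y-30:y+30,x-40:x+40,::-1],(640,480),interpolation=cv2.INTER_CUBIC))
X=bot.observe()["position"]
for dz in (0,.03):
    c=np.array(p["R"])@(np.array(X)+[0,0,dz])+p["t"]; print(f*c[0]/c[2]+p["cx"],f*c[1]/c[2]+p["cy"])
```

```text
3.55 pos [ 0.5509 -0.1303  0.0803] rot [ 3.134e+00 -2.000e-03  6.940e-01] F [ 1.1  -0.5   0.27] w -0.0002
shift [ 0.002  -0.0008  0.0143] turn [ 0.0012 -0.0003 -0.0001]
332.4989491934046 225.53009900488112
332.4606863135211 217.34613657323067
```

View pics/low.png

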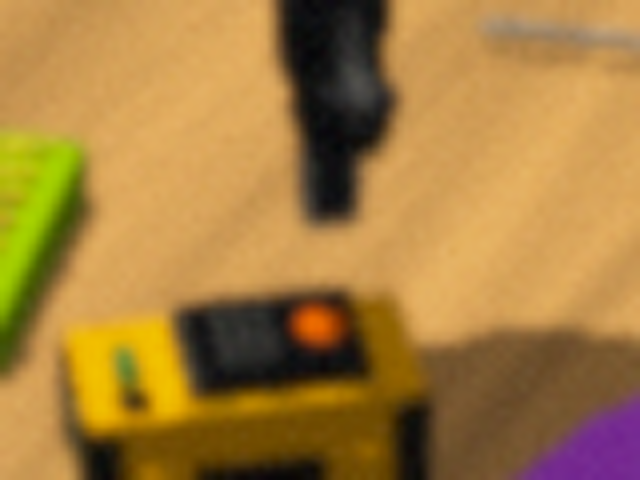

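The tip is at (333,217) and the pad at (332,230.6), in line. The picture matches a tip about 30–36 mm above the reported TCP, so I expect contact near a reported z of 0.030–0.036. I'll descend carefully.

>>> move_arm:
  moves:
    - [[0, 0.004, -0.0005, 0.015, 0.0012, 0, 0], [0, 0.004, -0.0005, 0.03, 0.0012, 0, 0], [0, 0.004, -0.0005, 0.034, 0.0012, 0, 0], [0, 0.004, -0.0005, 0.036, 0.0012, 0, 0], [0, 0.004, -0.0005, 0.036, 0.0012, 0, 0]]

```text
clock: 4.1
position: [0.5539, -0.1284, 0.043]
tool_rot: [3.14, -0.001, 0.693]
force: [0.4, -0.6, 0.4]
grip_width: 0.0001
finger_force: 0.0
```

>>> move_arm:
  moves:
    - [[0, 0, 0, 0.002, 0, 0, 0], [0, 0, 0, 0.004, 0, 0, 0], [0, 0, 0, 0.004, 0, 0, 0]]

```text
clock: 4.4
position: [0.5539, -0.1286, 0.039]
tool_rot: [3.14, -0.001, 0.693]
force: [0.8, -0.1, 0.5]
grip_width: -0.0
finger_force: 0.0
```

Run:
```python
from h import *
togo([.552,-.1285,.036],.695)
im=bot.grab_frame("side")
x,y=332,225; cv2.imwrite("pics/low2.png",cv2.resize(im[y-30:y+30,x-40:x+40,::-1],(640,480),interpolation=cv2.INTER_CUBIC))
```

```text
4.4 pos [ 0.5539 -0.1286  0.039 ] rot [ 3.14e+00 -1.00e-03  6.93e-01] F [ 0.83 -0.14  0.47] w -0.0
shift [-0.0014 -0.0012  0.003 ] turn [ 0.0002 -0.0001 -0.0004]
```

View pics/low2.png

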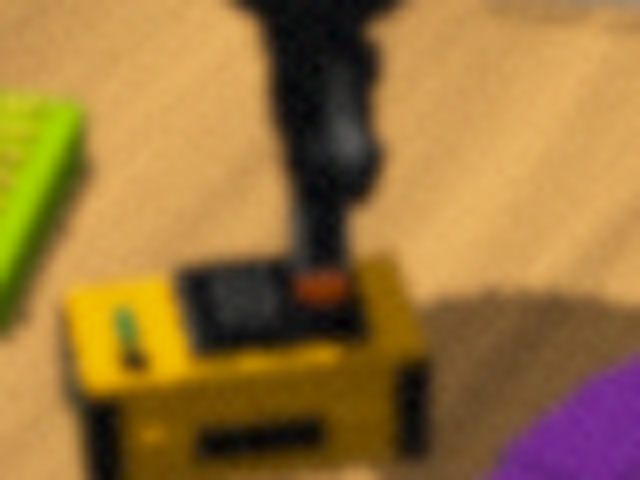

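The tip hovers just above the pad, which is now in shadow, about 5 mm off and well centred. I'll keep going in small steps.

>>> move_arm:
  moves:
    - [[0, -0.001, 0, 0.001, 0, 0, 0], [0, -0.001, 0, 0.002, 0, 0, 0], [0, -0.001, 0, 0.002, 0, 0, 0]]

```text
clock: 4.75
position: [0.5531, -0.1292, 0.037]
tool_rot: [3.14, -0.001, 0.693]
force: [0.1, 0.2, -0.3]
grip_width: 0.0002
finger_force: 0.0
```

>>> move_arm:
  moves:
    - [[0, 0, 0, 0.001, 0, 0, 0], [0, 0, 0, 0.0015, 0, 0, 0]]

```text
clock: 4.95
position: [0.5532, -0.1292, 0.0356]
tool_rot: [3.14, -0.001, 0.693]
force: [-0.6, -0.2, -0.2]
grip_width: -0.0004
finger_force: 0.0
```

>>> move_arm:
  moves:
    - [[0, 0, 0, 0.001, 0, 0, 0], [0, 0, 0, 0.0015, 0, 0, 0]]

```text
clock: 5.15
position: [0.5531, -0.1292, 0.034]
tool_rot: [3.14, -0.001, 0.693]
force: [-0.2, -0.5, -0.5]
grip_width: -0.0001
finger_force: 0.0
```

>>> move_arm:
  moves:
    - [[0, 0, 0, 0.001, 0, 0, 0], [0, 0, 0, 0.001, 0, 0, 0]]

```text
clock: 5.35
position: [0.5531, -0.1291, 0.033]
tool_rot: [3.14, -0.001, 0.693]
force: [-0.1, 0.5, 0.4]
grip_width: -0.0001
finger_force: 0.0
```

>>> move_arm:
  moves:
    - [[0, 0, 0, 0.001, 0, 0, 0], [0, 0, 0, 0.001, 0, 0, 0]]

```text
clock: 5.55
position: [0.5531, -0.1292, 0.032]
tool_rot: [3.14, -0.001, 0.693]
force: [-0.4, -0.1, -0.1]
grip_width: 0.0001
finger_force: 0.0
```

>>> move_arm:
  moves:
    - [[0, 0, 0, 0.001, 0, 0, 0], [0, 0, 0, 0.001, 0, 0, 0]]

```text
clock: 5.75
position: [0.5531, -0.1292, 0.031]
tool_rot: [3.14, -0.001, 0.693]
force: [-0.2, -0.1, -0.5]
grip_width: -0.0003
finger_force: 0.0
```

>>> move_arm:
  moves:
    - [[0, 0, 0, 0.001, 0, 0, 0], [0, 0, 0, 0.001, 0, 0, 0]]

```text
clock: 5.95
position: [0.5532, -0.1292, 0.03]
tool_rot: [3.14, -0.001, 0.693]
force: [0.5, -0.0, -0.0]
grip_width: 0.0004
finger_force: 0.0
```

>>> move_arm:
  moves:
    - [[0, 0, 0, 0.001, 0, 0, 0], [0, 0, 0, 0.001, 0, 0, 0]]

```text
clock: 6.15
position: [0.5532, -0.1292, 0.0291]
tool_rot: [3.14, -0.001, 0.693]
force: [-0.8, -0.9, 3.1]
grip_width: -0.0002
finger_force: 1.3
```

>>> move_arm:
  moves:
    - [[0, 0, 0, 0.001, 0, 0, 0], [0, 0, 0, 0.001, 0, 0, 0]]

```text
clock: 6.35
position: [0.5531, -0.1292, 0.028]
tool_rot: [3.14, -0.001, 0.693]
force: [-1.0, -0.4, 2.0]
grip_width: 0.0003
finger_force: 1.4
```

Run:
```python
from h import *
togo([.552,-.1285,.036],.695)
im=bot.grab_frame("side")
x,y=332,225; cv2.imwrite("pics/low3.png",cv2.resize(im[y-30:y+30,x-40:x+40,::-1],(640,480),interpolation=cv2.INTER_CUBIC))
```

```text
6.35 pos [ 0.5531 -0.1292  0.028 ] rot [ 3.14e+00 -1.00e-03  6.93e-01] F [-0.99 -0.39  2.  ] w 0.0003
shift [-0.0004 -0.0013 -0.008 ] turn [ 0.0002 -0.0001 -0.0004]
```

View pics/low3.png

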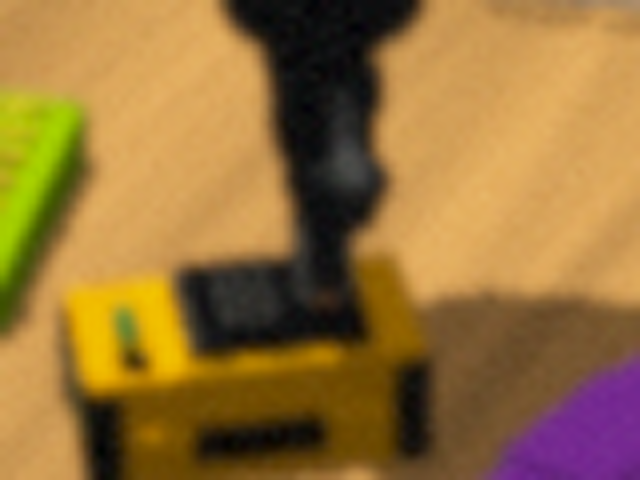

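Contact came at a reported z of about 0.0295, with the finger on the pad. I'll press on until it bottoms (~4 mm of travel).

>>> move_arm:
  moves:
    - [[0, 0, 0, 0.001, 0, 0, 0], [0, 0, 0, 0.001, 0, 0, 0]]

```text
clock: 6.6
position: [0.5531, -0.1293, 0.027]
tool_rot: [3.14, -0.001, 0.693]
force: [-1.9, -0.7, 3.3]
grip_width: 0.0002
finger_force: 1.4
```

>>> move_arm:
  moves:
    - [[0, 0, 0, 0.001, 0, 0, 0], [0, 0, 0, 0.001, 0, 0, 0]]

```text
clock: 6.8
position: [0.5531, -0.1293, 0.026]
tool_rot: [3.14, -0.001, 0.693]
force: [-2.3, -1.6, 3.0]
grip_width: 0.0003
finger_force: 1.5
```

>>> move_arm:
  moves:
    - [[0, 0, 0, 0.0007, 0, 0, 0], [0, 0, 0, 0.0007, 0, 0, 0]]

```text
clock: 7.0
position: [0.5531, -0.1292, 0.0254]
tool_rot: [3.14, -0.001, 0.693]
force: [-3.1, -1.6, 5.0]
grip_width: 0.0003
finger_force: 2.6
```

>>> move_arm:
  moves:
    - [[0, 0, 0, 0.0005, 0, 0, 0], [0, 0, 0, 0.0005, 0, 0, 0]]

```text
clock: 7.2
position: [0.5532, -0.1292, 0.0251]
tool_rot: [3.14, -0.001, 0.693]
force: [-3.6, -1.4, 7.7]
grip_width: 0.0
finger_force: 4.2
```

It bottomed at 7.7 N. Now I'll draw back straight up.

>>> move_arm:
  moves:
    - [[0, 0, 0, -0.01, 0, 0, 0], [0, 0, 0, -0.03, 0, 0, 0], [0, 0, 0, -0.06, 0, 0, 0], [0, 0, 0, -0.1, 0, 0, 0], [0, 0, 0, -0.15, 0, 0, 0]]

```text
clock: 7.7
position: [0.5522, -0.1285, 0.176]
tool_rot: [-3.141, -0.001, 0.694]
force: [0.5, -0.6, 0.5]
grip_width: -0.0003
finger_force: 0.0
```

>>> move_arm:
  moves:
    - [[0, -0.05, 0, -0.02, 0, 0, 0], [0, -0.1, 0, -0.03, 0, 0, 0], [0, -0.1, 0, -0.03, 0, 0, 0], [0, -0.1, 0, -0.03, 0, 0, 0], [0, -0.1, 0, -0.03, 0, 0, 0]]

```text
clock: 8.2
position: [0.4766, -0.1921, 0.2051]
tool_rot: [3.14, -0.002, 0.694]
force: [0.7, -0.3, -0.5]
grip_width: 0.0002
finger_force: 0.0
```

>>> move_arm:
  moves:
    - [[0, 0, 0, 0, 0, 0, 0], [0, 0, 0, 0, 0, 0, 0], [0, 0, 0, 0, 0, 0, 0], [0, 0, 0, 0, 0, 0, 0], [0, 0, 0, 0, 0, 0, 0]]

```text
clock: 8.7
position: [0.4761, -0.1927, 0.2047]
tool_rot: [3.14, -0.001, 0.693]
force: [0.4, 0.4, -0.2]
grip_width: -0.0004
finger_force: 0.0
```

>>> move_arm:
  moves:
    - [[0, 0, 0, 0, 0, 0, 0], [0, 0, 0, 0, 0, 0, 0], [0, 0, 0, 0, 0, 0, 0], [0, 0, 0, 0, 0, 0, 0], [0, 0, 0, 0, 0, 0, 0]]

```text
clock: 9.2
position: [0.4759, -0.1929, 0.2048]
tool_rot: [3.14, -0.001, 0.693]
force: [0.1, 0.6, -0.2]
grip_width: 0.0
finger_force: 0.0
```

>>> move_arm:
  moves:
    - [[0, 0, 0, 0, 0, 0, 0], [0, 0, 0, 0, 0, 0, 0], [0, 0, 0, 0, 0, 0, 0], [0, 0, 0, 0, 0, 0, 0], [0, 0, 0, 0, 0, 0, 0]]

```text
clock: 9.7
position: [0.476, -0.1929, 0.2048]
tool_rot: [3.14, -0.001, 0.693]
force: [-0.4, 0.4, 0.5]
grip_width: 0.0001
finger_force: 0.0
```

>>> move_arm:
  moves:
    - [[0, 0, 0, 0, 0, 0, 0], [0, 0, 0, 0, 0, 0, 0], [0, 0, 0, 0, 0, 0, 0], [0, 0, 0, 0, 0, 0, 0], [0, 0, 0, 0, 0, 0, 0]]

```text
clock: 10.2
position: [0.4759, -0.1929, 0.2048]
tool_rot: [3.14, -0.001, 0.693]
force: [-1.0, 0.8, -0.3]
grip_width: -0.0
finger_force: 0.0
```

Run:
```python
from h import *
togo([.552,-.1285,.036],.695)
im=bot.grab_frame("side")
x,y=322,240; cv2.imwrite("pics/open.png",cv2.resize(im[y-60:y+60,x-80:x+80,::-1],(800,600),interpolation=cv2.INTER_CUBIC))
```

```text
10.2 pos [ 0.4759 -0.1929  0.2048] rot [ 3.14e+00 -1.00e-03  6.93e-01] F [-1.03  0.77 -0.3 ] w -0.0
shift [ 0.0995 -0.0012  0.1689] turn [ 0.0003 -0.0001 -0.0004]
```

View pics/open.png

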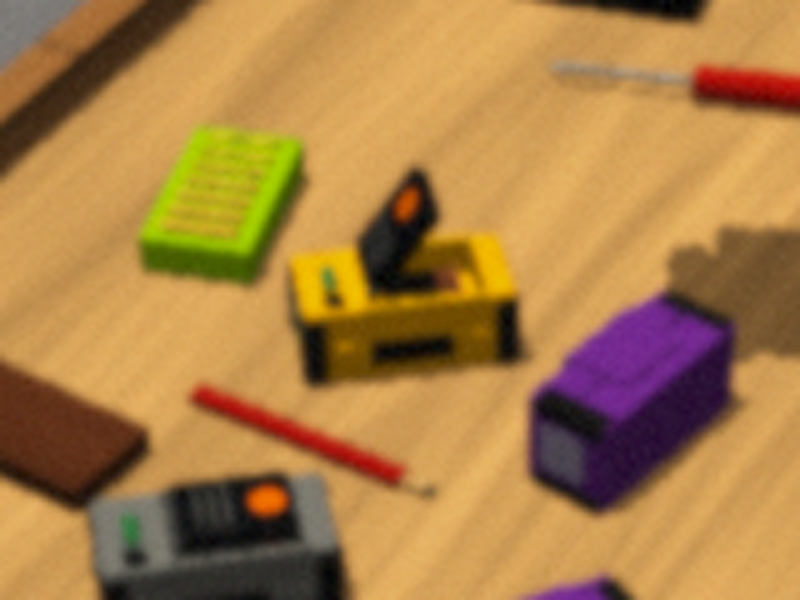

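The yellow hatch stands fully open, with its pad at crop (407,203), and it has stayed open for more than 2 s. The grey hatch is shut and nothing else looks moved.

```bash
python3 -c "
from workcell import bot
print(bot.job_done())"
```

```text
the job is handed in; nothing more can be done
None
```

The yellow laser's battery hatch sprang open after one gentle press (peak about 8 N) and was still open more than 2 s later; the grey laser's hatch is still shut, nothing else appears to have moved, and I handed the job in at about 10 s.

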